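# Set up the bent-rod gauge stand over the specimen cell

## Task

Set up the blue gauge stand: first slide the hanging dial-gauge carrier by its orange tab along the bent rod, round the bend, without forcing it, until its collar rests against the red stop. Then crank the handwheel until the carriage's yellow pointer stands at the long red line of the scale, let go of everything, and leave the loose things around the stand where they are.

Things in the scene. Friction and masses are not known exactly. Their poses are not given: they have to be found in the camera images.
- stand: Gauge stand, fixed: blue base plate 250 x 510 x 20 mm. Origin on the table; x axis away from the robot, y to the robot's left, yaw within 0.18 rad. All offsets below are in this frame, mm. A level round rod 16 mm thick, axis 215 above the table, on a post at each end (clamp blocks 28 mm, tops at 229). Slide bed along y at x = -30; handwheel gearbox 70 x 70 mm, top at 95, at (-30, -215).
- bend_centre (a point): Centre of the rod's bend, at (40, 0, 215), at rod height. The rod runs straight at x = 100 from its post at y = 165 to y = 0, then bends 90 degrees with axis radius 60 about this point, clockwise seen from above, then runs straight at y = -60 from x = 40 to its post at x = -83.
- stop_face (a point): Face of the red stop ring on the rod's second leg, at (-42, -60, 215), on the rod axis; ring 32 mm outside, 12 long, fixed. The collar, pushed to the stand's -x, comes to rest against it with its centre 12 mm before it, at x = -30.
- carrier: Loose gauge carrier on the rod, 280 to 460 g: collar 36 mm outside, 24 long, bore 22. Origin at bore centre, 3 mm below the rod axis as it hangs; x along the bore towards the stop, z up. Starts on the leg x = 100, y 50 to 110, x axis along the stand's -y; at the stop x axis along the stand's -x. Jams unless turned with the bend. Dial gauge 56 mm across, 22 thick below; its stem ends 104 under the origin.
- carrier_tab (a point): Centre of the orange grip tab on top of the carrier, 42 mm above the bore centre: tab 28 mm along the rod, 14 mm thick across it (grasp it across the rod from above), 48 mm tall; top 65 mm above the bore centre, foot at the collar (18 mm above it). Same axes as the carrier.
- carriage (a joint): Position (m) of the carriage, which bears a brass specimen cell (84 mm across, top 95 mm above the table) along the stand's -y. The pointer stands at the red line at 0.060; it starts short of that, between 0.020 and 0.042. Range 0 to 0.085. The screw moves it 16 mm per turn of the handwheel (it cannot be pushed by hand).
- handwheel (a joint): Angle (rad) of the steel handwheel, vertical axis, 112 mm across, rim top 122 mm above the table. It grows clockwise seen from above, which moves the carriage towards the red line (to the stand's -y): carriage = 0.0025465 x angle. Turns with about 0.05 N m and stays where left.
- wheel_centre (a point): Point on the handwheel's axis at mid height of the crank grip, 150 mm above the table.
- crank_grip_mid (a point): Centre (half-way up) of the upright black crank grip on the handwheel: 20 mm thick, 52 mm tall, spins freely on its pin, 42 mm from the wheel's axis; its foot is 124 mm and its top 176 mm above the table. It can be held from above at any yaw while it is led round the circle.
- pointer (a point): Tip of the yellow pointer at the +x edge of the carriage, over the white scale strip.
- red_mark (a point): The long red line across the white scale strip (26 x 3 mm) where the pointer must stand (same stand y as the pointer). Black lines every 10 mm to both sides.
- tin_mid (a point): Centre of an aluminium specimen tin on the base plate, 50 mm across, 50 tall. Leave alone.
- weight_mid (a point): Centre of a brass weight on the base plate, 52 mm across, 40 tall. Leave alone.
- sieve_mid (a point): Centre of an empty brass sieve pan on the table to the left, 200 mm across, 50 tall. Leave alone.
- bowl_mid (a point): Centre of a steel bowl on the table to the right, 180 mm across, 60 tall. Leave alone.
- brush_mid (a point): A brush lying in front of the stand (robot side). Leave alone.
- mallet_mid (a point): A hammer lying in front of the stand (robot side). Leave alone.
- jar_mid (a point): Centre of a jar beyond the stand, 70 mm across, 100 tall. Leave alone.

How it is judged:
By the outcome, as a careful person would: the job done as asked, in the order asked, and still so for the second after the job is handed in, with the robot touching nothing.
It also fails if it takes over 67 s, if anything falls off the work surface, if the arm or the gripper's body presses on something with over 40 N, if the wrist force passes 120 N, or if a joint passes its speed limit or range.

## Robot

A 6-joint arm with a two-finger parallel gripper is mounted at the origin on the work surface. World frame = base frame: x ahead of the robot, y to its left, z up, the work surface at z = 0. Lengths are in mm, angles in rad, forces in N, time in s.
With the tool pointing down it reaches from about 300 to 775 mm from the base axis. Payload 14.6 kg.
Tool frame: the origin (TCP) lies at the very end of the fingers, on their centre line; the grasp point (between the pads) lies 19 mm behind it; z points along the fingers, y is the line along which they close (so a half turn about z gives the same grasp; the last joint's range is limited). The gripper opens to 94 mm and grips with 3 to 60 N. Pads are 16 mm wide; open, the fingers measure 119 mm over their backs; the gripper's body (75 mm by 177 mm) begins 78 mm behind the grasp point.
Start: joints at [1.17, 0.3, 1.521, -0, 1.321, -0.067], TCP at [180.197, 519.633, 205.446] pointing down, gripper open.
Joint ranges: [-3.03, 3.03], [-0.79, 2.21], [0.23, 2.52], [-1.04, 4.18], [0, 3.07], [-2.55, 2.55]. Speed limits (rad/s): [2.22, 2.22, 2.57, 3.14, 3.14, 3.14].

## Interface

Orientations are given as a unit quaternion [x, y, z, w].
In Python, from rig import robot gives the robot as it stands.
- The arm moves only by the tool step_arm, never from a script. Its argument "increments" is a list of rows, each a list of 5 numbers: the opening, from 0 (shut) to 1 (fully open), then the shift along the tool's x, y, z in m, then the turn about the tool's z in units of 6 degrees (1.0 is 6 degrees). In form: [[grip, dx, dy, dz, turn], ...]. A call has 1 to 5 rows; each row shifts and turns the commanded pose from where the row before left it, along the tool's axes as they then stand; what a row does not reach is not made up. A row lasts 1/10 s, in which the tool goes at most 50 mm and 8.59 degrees, less where a joint would pass 70% of its speed; a pose out of reach is approached as far as the arm can. A call with a gripper value outside its range is refused whole. The fingers move at their own pace and stop on an object; "newtons" is the grip in N (left out, the last holds). Time passes only in rows, so rows that do not move let the fingers close. It gives the time, the measured TCP pose, the force, the opening and the grip force at its end, in the units of the state.
- robot.read_state(): the state, without advancing time (a new reading comes with each control period).
- robot.snapshot(name): name is "scene" or "top" or "wrist"; returns a dict with "frame" (480x640x3 uint8, red, green, blue), "fx", "fy", "cx", "cy" (pixels), "rvec" (rotation vector, rad) and "tvec" (3), from world to camera coordinates, as OpenCV has them. Camera axes: x right, y down, z forward; pixel columns grow to the right and rows downward; lengths in mm; the calibration is good to about 2 mm. A picture is of the moment at which its call begins. There is no depth.
- robot.finish_job(): hands the job in; it is judged then, once.
Trained networks look in a picture, given as the dict that the camera call returned (one of the last four; its "shot" number tells which), for a name from the list of things; names that differ only in an ending like _2 or _b are one class to them, and where a whole thing is asked for, a point or a joint stands for the part that bears it (a point fixed in the world has none). Each returns a list of dicts, best first, with "p" (0 to 1); they miss things now and then, are a little off and sometimes report something else, mostly with a low value. They report only what shows in the picture. A call takes as long as a camera call.
- robot.look_for(picture, query): "location" ([x, y, z] in mm, in the coordinates of the camera as it stood for that picture, good to about 4 mm: the middle of the surface that is visible of it).
- robot.trace(picture, query): "region" (480x640 bool, what is visible of it).
The state is a dict: "time_s": time; "joint_pos": joint angles; "qd": joint speeds; "joint_torque": joint torques, N m; "tcp_pos": TCP position; "eef_rot": TCP orientation; "ft_force": force on the tool from outside, world axes, zero at the start; "ft_torque": the same for the moment, N m; "width": opening from 0.0 (shut) to 1.0 (fully open); "grip_force": force on a finger pad.
Only numpy, scipy, OpenCV 4.12 (cv2) and the standard library are available. Lean on these libraries where they do the work, as an engineer would, in place of code of your own. Each camera call takes 0.05 s, during which the arm holds its last target. There are 200 camera calls.

## Working session

There is one attempt and no reset: what is moved stays moved. The work goes in short steps, Python scripts to look and compute and a tool call to move; the robot and the scene stay as the last step left them, time stands still between calls to the robot, and variables do not carry over. Pictures are saved under pics/ and viewed, at most 10 in all, crops included, and the job is handed in when it is done.

Besides the shell and the picture viewer there is one more tool, called after "Request:" as name(argument=value, ...) on one line, values as JSON. step_arm: Moves the arm, as the interface text tells. Its arguments: {"type":"object","properties":{"increments":{"type":"array"},"newtons":{"type":"number"}},"required":["increments"]}

```bash
mkdir -p pics
cat > h.py <<'E'
from rig import robot
import numpy as np, cv2
from scipy.spatial.transform import Rotation as R
def snap(n,f=None):
    s=robot.snapshot(n)
    if f: cv2.imwrite('pics/'+f+'.png',s['frame'][:,:,::-1])
    return s
def w(s,p): return R.from_rotvec(np.ravel(s['rvec'])).inv().apply(np.array(p)-np.ravel(s['tvec']))
def K(s): return np.array([[s['fx'],0,s['cx']],[0,s['fy'],s['cy']],[0,0,1.]])
def proj(s,P): return cv2.projectPoints(np.array(P,float).reshape(-1,3),np.ravel(s['rvec']).astype(float),np.ravel(s['tvec']).astype(float),K(s),None)[0].reshape(-1,2)
def ray(s,u,v,z):
    M=R.from_rotvec(np.ravel(s['rvec'])).inv(); c=M.apply(-np.ravel(s['tvec'])); d=M.apply(np.linalg.inv(K(s))@[u,v,1]); return c+d*(z-c[2])/d[2]
def look(s,q,n=2): return [(round(r['p'],2),w(s,r['location']).round(1).tolist()) for r in robot.look_for(s,q)[:n]]
E
python3 - <<'E'
from h import *
for n in('top','scene'):
    s=snap(n,n+'0')
    for q in['stand','carrier_tab','carrier','crank_grip_mid','handwheel','pointer','red_mark','stop_face','tin_mid','weight_mid']: print(n,q,look(s,q))
st=robot.read_state();print(st['time_s'],st['tcp_pos'],st['eef_rot'],st['width'])
E
```

```text
top stand [(0.71, [552.1, -22.0, 17.9])]
top carrier_tab [(0.5, [641.6, 77.0, 230.0])]
top carrier [(0.52, [641.0, 76.5, 221.6])]
top crank_grip_mid [(0.53, [507.3, -160.1, 169.3]), (0.41, [552.7, -21.0, 14.4])]
top handwheel [(0.76, [505.7, -206.5, 121.4])]
top pointer [(0.85, [513.2, -7.3, 91.5]), (0.57, [553.9, -19.8, 22.5])]
top red_mark [(0.89, [554.5, -20.8, 20.7])]
top stop_face [(0.61, [555.8, -22.2, 16.5])]
top tin_mid [(0.85, [488.4, 179.9, 72.9])]
top weight_mid [(0.83, [638.1, -207.2, 45.2])]
scene stand [(0.76, [593.4, -43.6, 18.4])]
scene carrier_tab [(0.57, [357.8, -161.5, 23.8]), (0.56, [658.6, 79.1, 188.3])]
scene carrier [(0.75, [516.8, -160.0, 159.5]), (0.56, [659.1, 79.6, 188.8])]
scene crank_grip_mid [(0.71, [515.9, -163.0, 160.4]), (0.39, [381.9, 163.6, 13.6])]
scene handwheel [(0.74, [517.0, -204.5, 121.9])]
scene pointer [(0.93, [537.0, -20.1, 94.8]), (0.27, [659.2, 79.0, 190.0])]
scene red_mark [(0.98, [589.6, -48.0, 18.2])]
scene stop_face [(0.72, [592.2, -42.9, 17.5])]
scene tin_mid [(0.66, [502.0, 175.4, 68.6])]
scene weight_mid [(0.74, [649.7, -206.9, 47.5])]
1.1 [180.19483261 519.63422377 205.46075932] [ 1.66135913e-01  9.86102864e-01  9.94072680e-06 -5.93697757e-06] 1.0008286549801104
```

View pics/top0.png

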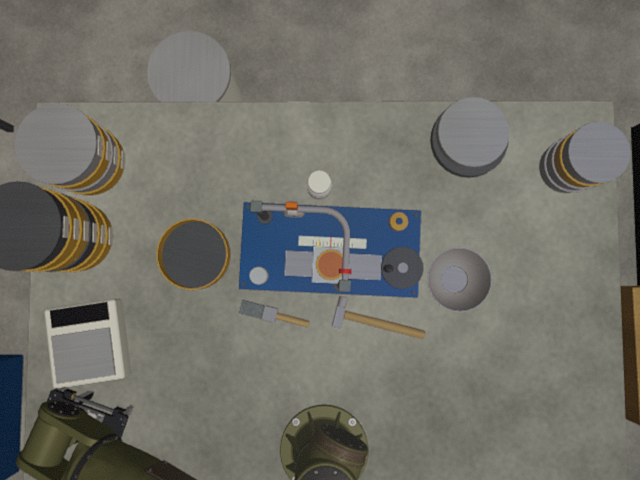

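View pics/scene0.png

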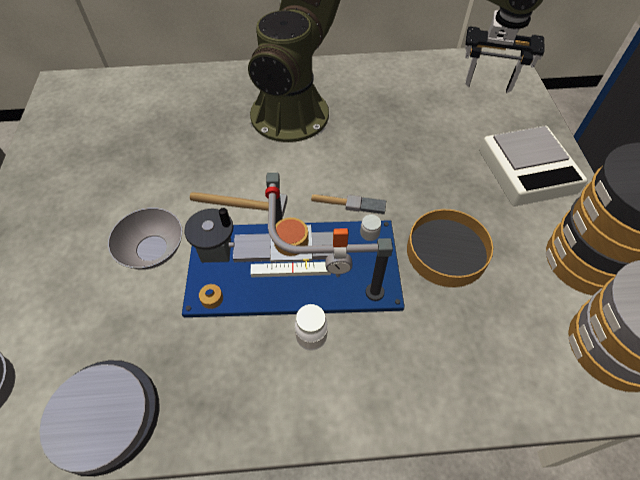

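Run:
```python
from h import *
for n in('top','scene'):
    s=snap(n); f=s['frame'].astype(int)
    m=((f[...,2]>f[...,0]+45)&(f[...,2]>f[...,1]+30)).astype(np.uint8)
    m[:150]=0; m[:, :120]=0; m[:,450:]=0
    c=max(cv2.findContours(m,0,2)[0],key=cv2.contourArea)
    h=cv2.convexHull(c)[:,0]
    P=np.array([ray(s,u,v,20)[:2] for u,v in h],np.float32)
    r=cv2.minAreaRect(P); print(n,r)
    for q in('handwheel','crank_grip_mid','carrier_tab','red_mark','pointer'):
        t=robot.trace(s,q)
        for k in t[:2]:
            y,x=np.nonzero(k['region']); print(q,round(k['p'],2),x.mean().round(1),y.mean().round(1),len(x),x.min(),x.max(),y.min(),y.max())
    R_=f[...,0];o=(R_>180)&(f[...,1]<130)&(f[...,2]<60);y,x=np.nonzero(o[150:300,200:450]);print('orange',x.mean()+200,y.mean()+150,len(x),x.min()+200,x.max()+200)
    cam=R.from_rotvec(np.ravel(s['rvec'])).inv().apply(-np.ravel(s['tvec']));print(cam)
```

```text
top ((564.0044555664062, 92.16792297363281), (285.6427307128906, 243.68243408203125), 86.8236083984375)
handwheel 0.82 401.9 267.7 1349 382 422 247 288
crank_grip_mid 0.51 387.9 268.6 69 383 393 265 272
crank_grip_mid 0.33 331.1 250.4 15084 239 423 201 297
carrier_tab 0.64 292.7 210.7 189 284 303 203 217
red_mark 0.59 331.0 250.5 15103 239 423 201 298
pointer 0.93 326.9 264.6 1001 312 342 246 283
orange 291.9714285714286 206.6 35 286 345
[ 478.96640029   13.0966584  1423.2115611 ]
scene ((563.658203125, -17.612823486328125), (507.1671142578125, 247.85531616210938), 87.07955169677734)
crank_grip_mid 0.51 224.4 217.5 162 219 230 208 227
carrier_tab 0.83 339.0 254.1 872 325 352 229 277
red_mark 0.95 286.4 265.3 19003 182 404 173 318
pointer 0.69 291.9 240.5 1246 271 312 218 262
pointer 0.57 370.2 227.7 458 360 380 215 240
orange 320.4555555555555 219.76666666666665 90 266 347
[1144.18865895   -3.86261666  988.50222662]
```

Run:
```python
from h import *
s=snap('top'); f=s['frame'].astype(int)
m=((f[...,2]>f[...,0]+45)&(f[...,2]>f[...,1]+30)).astype(np.uint8)
m[:150]=0; m[:, :200]=0; m[:,450:]=0;m[320:]=0
m=cv2.morphologyEx(m,2,np.ones((2,2)))
y,x=np.nonzero(m);h=cv2.convexHull(np.stack([x,y],1).astype(np.int32))[:,0]
P=np.array([ray(s,u,v,20)[:2] for u,v in h],np.float32)
print(cv2.minAreaRect(P))
print('wheel',ray(s,401.9,267.7,118),'grip',ray(s,387.9,268.6,176))
big=cv2.resize(s['frame'][190:310,235:430],None,fx=4,fy=4,interpolation=2)
cv2.imwrite('pics/topc.png',big[:,:,::-1])
t=snap('scene');cv2.imwrite('pics/scc.png',cv2.resize(t['frame'][165:325,180:410],None,fx=3.4,fy=3.4,interpolation=2)[:,:,::-1])
yaw=-.051;O=np.array([563.7,-17.6]);Rm=np.array([[np.cos(yaw),-np.sin(yaw)],[np.sin(yaw),np.cos(yaw)]])
for nm,p in dict(c1=(125,255,20),c2=(125,-255,20),c3=(-125,-255,20),c4=(-125,255,20),wheel=(-30,-215,118),post=(100,165,229),post2=(-83,-60,229)).items():
    P=np.r_[O+Rm@p[:2],p[2]];print(nm,P.round(1),proj(s,P).round(1),proj(t,P).round(1))
```

```text
((557.0764770507812, -20.449615478515625), (504.83990478515625, 245.0194091796875), 87.2323989868164)
wheel [ 505.30155647 -205.73332332  118.        ] grip [ 501.88296111 -160.74624893  176.        ]
c1 [701.5 230.7  20. ] [[242.9 200. ]] [[404.5 308. ]]
c2 [ 675.5 -278.6   20. ] [[421.  208.7]] [[180.7 314.8]]
c3 [ 425.9 -265.9   20. ] [[417.7 296.5]] [[193.7 225.4]]
c4 [451.9 243.4  20. ] [[237.7 287.3]] [[391.  219.8]]
wheel [ 522.8 -230.8  118. ] [[411.3 261.1]] [[196.8 233.7]]
post [672.  142.1 229. ] [[266.  198.5]] [[372.8 250.8]]
post2 [477.7 -73.3 229. ] [[354.8 278.2]] [[260.3 182.3]]
```

View pics/topc.png

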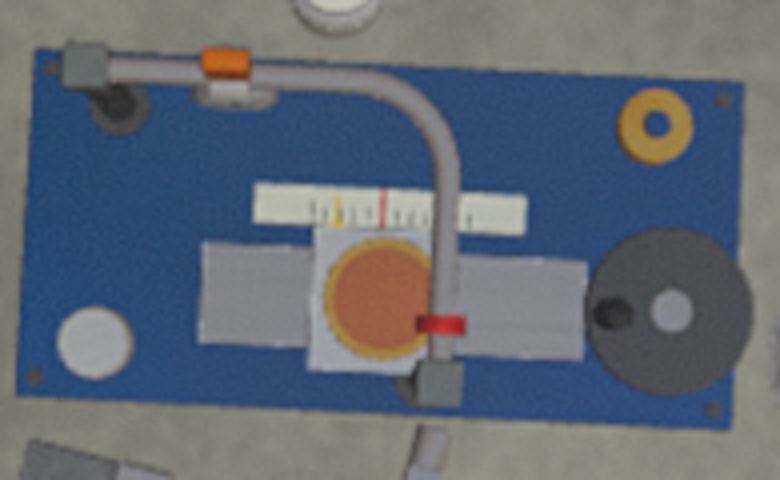

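View pics/scc.png

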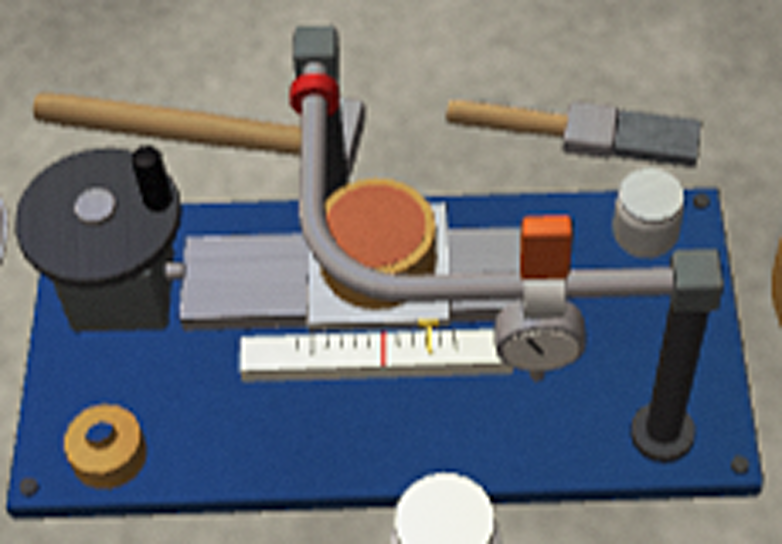

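Run:
```python
from h import *
from scipy.optimize import least_squares
s=snap('top');t=snap('scene')
obs=[(s,'w',(-30,-215,122),(403,267.75)),(s,'p1',(100,165,229),(256.5,206)),(s,'p2',(-83,-60,229),(344.8,285.5)),(s,'ring',(-48,-60,222),(345.2,271.2)),
(t,'w',(-30,-215,122),(208,225.3)),(t,'p1',(100,165,225),(385,243.5)),(t,'p2',(-83,-60,227),(273,178)),(t,'ring',(-48,-60,217),(272.4,192.4)),
(s,'rodbendout',(100,20,223),((340+0)/4+235,78/4+190)),
]
C=[(s,(1,1),(244.2,202.2)),(s,(1,-1),(421,210.5)),(s,(-1,-1),(418,297.5)),(s,(-1,1),(239.2,289)),(t,(1,-1),(183,314)),(t,(1,1),(403.5,308)),(t,(-1,1),(391.8,221))]
def W(v,p): c,n=np.cos(v[2]),np.sin(v[2]); return np.array([v[0]+c*p[0]-n*p[1],v[1]+n*p[0]+c*p[1],p[2]])
def res(v):
    r=[proj(a,W(v,p))[0]-o for a,_,p,o in obs]
    r+=[proj(a,W(v,(v[3]+125*c[0],v[4]+255*c[1],20)))[0]-o for a,c,o in C]
    return np.ravel(r)
k=least_squares(res,[550,0,-.05,0,0],loss='soft_l1');v=k.x;print(v.round(3));print(res(v).reshape(-1,2).round(1))
np.save('v.npy',v[:3])
for nm,uv in(('tabtop_top',(226/4+235,63/4+190)),):print(ray(s,*uv,277-8))
g=[ray(s,(613)/4+235,(313)/4+190,170),ray(t,147/3.4+180,152/3.4+165,176)];print('grip',g,'wheel',W(v,(-30,-215,150)))
Rm=np.array([[np.cos(v[2]),np.sin(v[2])],[-np.sin(v[2]),np.cos(v[2])]])
for q in (ray(s,338/4+235,211/4+190,20),ray(t,430/3.4+180,338/3.4+165,23),ray(s,384/4+235,208/4+190,20),ray(t,383/3.4+180,350/3.4+165,20)):print('ptr/mark local',Rm@(q[:2]-v[:2]))
for q in (ray(s,226/4+235,63/4+190,265),ray(t,547/3.4+180,217/3.4+165,277)):print('tab local',Rm@(q[:2]-v[:2]), q)
```

```text
[ 5.46289e+02  7.22700e+00 -5.30000e-02  1.61330e+01 -2.46000e+01]
[[-0.8  0.1]
 [-0.7 -0.6]
 [-0.4  0. ]
 [-0.2 -0.2]
 [-0.3  0.3]
 [-1.3  0.2]
 [-1.3 -1.9]
 [-0.7 -1. ]
 [-4.7 -0.7]
 [-1.  -1.5]
 [ 0.3 -0.7]
 [-0.1  0.1]
 [-1.4 -0.9]
 [-2.6 -0.5]
 [ 0.4 -0.8]
 [-1.1 -1.9]]
[648.14139709  77.5239776  269.        ]
grip [array([ 502.8784207 , -162.47635539,  170.        ]), array([ 504.05167856, -161.18449878,  176.        ])] wheel [ 504.95212462 -205.88389136  150.        ]
ptr/mark local [31.84865901  5.84741359]
ptr/mark local [22.22302762  9.76644827]
ptr/mark local [ 35.68998909 -26.74101684]
ptr/mark local [ 29.27510886 -23.87135216]
tab local [98.56323538 75.84279834] [648.72768474  77.74725493 265.        ]
tab local [98.03009665 78.64318445] [648.34350019  80.57193217 277.        ]
```

Request:
step_arm(increments=[[0.7,0,0,-0.025,1.37],[0.7,0,0,-0.025,1.37],[0.7,0,0,-0.025,1.37],[0.7,0,0,-0.025,1.37],[0.7,0,0,-0.025,1.37]], newtons=20)

```text
time_s: 2.4
tcp_pos: [180.1, 519.5, 331.6]
eef_rot: [0.504, 0.864, 0.0, -0.0]
ft_force: [0.2, -0.0, -0.0]
width: 0.698
grip_force: 0.0
```

Request:
step_arm(increments=[[0.7,0,0,0,1.37],[0.7,0,0,0,1.37],[0.7,0,0,0,1.37],[0.7,0,0,0,1.37],[0.7,0,0,0,0]])

```text
time_s: 2.9
tcp_pos: [180.2, 519.6, 330.4]
eef_rot: [0.727, 0.687, 0.0, -0.0]
ft_force: [-0.3, 0.0, -0.1]
width: 0.703
grip_force: 0.0
```

```bash
cat >> h.py <<'E'
v=np.load('v.npy')
def L2W(p): c,n=np.cos(v[2]),np.sin(v[2]); return np.array([v[0]+c*p[0]-n*p[1],v[1]+n*p[0]+c*p[1],p[2]])
def W2L(P): c,n=np.cos(v[2]),np.sin(v[2]); a,b=P[0]-v[0],P[1]-v[1]; return np.array([c*a+n*b,-n*a+c*b,P[2]])
def to(target,st=None):
    st=st or robot.read_state(); r=R.from_quat(st['eef_rot']); d=r.inv().apply(np.array(target)-st['tcp_pos'])
    y=r.apply([0,1,0]); print('tool d mm',d.round(1),'psi-stand deg',(np.degrees(np.arctan2(y[1],y[0])-v[2])).round(2),'tcp',np.round(st['tcp_pos'],1),'loc',W2L(st['tcp_pos']).round(1),'F',np.round(st['ft_force'],1),'T',np.round(st['ft_torque'],2),'w',round(st['width'],3),'gf',round(st['grip_force'],1),'t',st['time_s'])
E
python3 -c "
from h import *
to(L2W((100,77,330)))"
```

```text
tool d mm [-4.135e+02  4.942e+02  4.000e-01] psi-stand deg -0.21 tcp [180.2 519.6 330.4] loc [-392.7  492.3  330.4] F [-0.3  0.  -0.1] T [-0.11  0.08  0.01] w 0.703 gf 0.0 t 2.9
```

Request:
step_arm(increments=[[0.7,-0.0275,0.033,0,0],[0.7,-0.0275,0.033,0,0],[0.7,-0.0275,0.033,0,0],[0.7,-0.0275,0.033,0,0],[0.7,-0.0275,0.033,0,0]])

```text
time_s: 3.4
tcp_pos: [338.5, 372.0, 330.6]
eef_rot: [0.724, 0.69, 0.0, 0.0]
ft_force: [0.7, 1.2, 0.1]
width: 0.698
grip_force: 0.0
```

Request:
step_arm(increments=[[0.7,-0.0275,0.033,0,0],[0.7,-0.0275,0.033,0,0],[0.7,-0.0275,0.033,0,0],[0.7,-0.0275,0.033,0,0],[0.7,-0.0275,0.033,0,0]])

```text
time_s: 3.9
tcp_pos: [495.9, 225.7, 330.6]
eef_rot: [0.724, 0.69, 0.0, 0.0]
ft_force: [-0.6, 0.8, 0.6]
width: 0.701
grip_force: 0.0
```

Request:
step_arm(increments=[[0.7,-0.0275,0.033,0,0],[0.7,-0.0275,0.033,0,0],[0.7,-0.0275,0.033,0,0],[0.7,-0.014,0.016,0,0],[0.7,0,0,0,0]])

```text
time_s: 4.4
tcp_pos: [605.7, 122.4, 329.3]
eef_rot: [0.725, 0.688, -0.001, -0.0]
ft_force: [0.1, 0.3, -0.0]
width: 0.7
grip_force: 0.0
```

```bash
python3 -c "
from h import *
to(L2W((100,77,330)))
s=snap('wrist','w1');print(look(s,'carrier_tab'),proj(s,[L2W((100,77,277)),L2W((100,165,229)),L2W((100,20,215))]))
f=s['frame'].astype(int)
m=(f[...,0]>150)&(f[...,1]<140)&(f[...,2]<80);y,x=np.nonzero(m);print(len(x),np.percentile(x,[2,98]),np.percentile(y,[2,98]))
"
```

```text
tool d mm [-41.2  46.7  -0.7] psi-stand deg 0.01 tcp [605.7 122.4 329.3] loc [ 53.2 118.2 329.3] F [ 0.1  0.3 -0. ] T [-0.02  0.08  0.01] w 0.7 gf 0.0 t 4.4
[(0.97, [645.1, 91.4, 230.0])] [[374.42371444 320.27893261]
 [370.15963121 197.4919462 ]
 [360.84247156 341.35419081]]
419 [163.36 467.  ] [ 26.72 433.64]
```

View pics/w1.png

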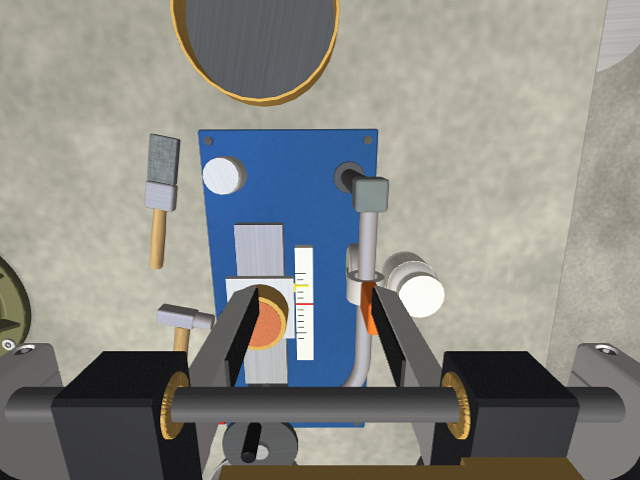

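Request:
step_arm(increments=[[0.7,-0.014,0.016,0,0],[0.7,-0.014,0.016,0,0],[0.7,-0.0135,0.015,0,0],[0.7,0,0,0,0],[0.7,0,0,0,0]])

```text
time_s: 5.0
tcp_pos: [648.5, 81.7, 330.6]
eef_rot: [0.725, 0.688, 0.0, -0.0]
ft_force: [-1.1, 1.0, 0.1]
width: 0.699
grip_force: 0.0
```

```bash
python3 -c "
from h import *
to(L2W((100,77,330)))
s=snap('wrist');t=snap('scene');print(look(s,'carrier_tab'),look(t,'carrier_tab'))
f=s['frame'].astype(int)
m=((f[...,0]>130)&(f[...,1]<0.6*f[...,0])&(f[...,2]<60)).astype(np.uint8)
n,l,st,c=cv2.connectedComponentsWithStats(m);print([(st[i].tolist(),c[i].round(1).tolist()) for i in range(1,n) if st[i,4]>60])
print(proj(s,[L2W((100+a,77+b,277)) for a,b in((7,14),(7,-14),(-7,-14),(-7,14))]+[L2W((100,165,229))]))
cv2.imwrite('pics/w2.png',s['frame'][120:480,160:600,::-1])
"
```

```text
tool d mm [-2.8  1.9  0.6] psi-stand deg 0.04 tcp [648.5  81.7 330.6] loc [ 98.1  79.8 330.6] F [-1.1  1.   0.1] T [-0.04  0.01 -0.03] w 0.699 gf 0.0 t 5.0
[(0.58, [652.3, 88.0, 245.5])] [(0.78, [658.6, 79.2, 189.0]), (0.61, [650.8, -205.8, 42.2])]
[([310, 254, 18, 34, 373], [320.0, 270.9])]
[[325.93831492 254.92472631]
 [325.51732961 290.33174155]
 [306.96705158 290.30968198]
 [306.78041324 254.89852889]
 [316.30927649 149.33315418]]
```

View pics/w2.png

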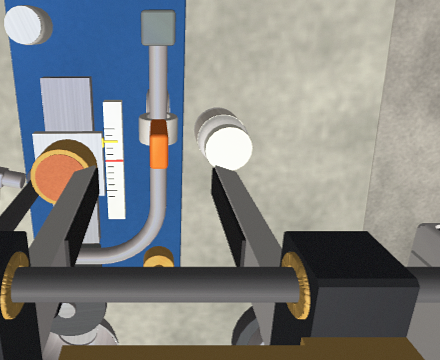

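```bash
python3 -c "
from h import *
v=np.load('v.npy'); v[0]+=1.3; v[1]+=.6; np.save('v.npy',v)"
python3 -c "
from h import *
to(L2W((100,77.5,240)))"
```

```text
tool d mm [-1.5  3.  90.9] psi-stand deg 0.02 tcp [648.6  81.5 330.9] loc [ 96.9  79.  330.9] F [-0.3  0.4 -0.4] T [-0.05  0.06 -0.  ] w 0.7 gf 0.0 t 5.2
```

Request:
step_arm(increments=[[0.7,-0.0015,0.003,0.02,0],[0.7,0,0,0.03,0],[0.7,0,0,0.025,0],[0.7,0,0,0.016,0],[0.5,0,0,0,0]])

```text
time_s: 5.7
tcp_pos: [651.0, 79.4, 237.3]
eef_rot: [0.726, 0.688, -0.001, -0.001]
ft_force: [0.1, 0.3, 0.8]
width: 0.645
grip_force: 0.0
```

Request:
step_arm(increments=[[0.1,0,0,0,0],[0.1,0,0,0,0],[0.1,0,0,0,0],[0.1,0,0,0,0],[0.1,0,0,0,0]], newtons=15)

```text
time_s: 6.2
tcp_pos: [652.1, 78.9, 239.8]
eef_rot: [0.726, 0.688, 0.0, 0.0]
ft_force: [-0.7, 0.7, -0.1]
width: 0.225
grip_force: 0.0
```

```bash
python3 -c "
from h import *
to(L2W((100,77.5,240)))"
```

```text
tool d mm [ 1.  -0.6 -0.2] psi-stand deg -0.07 tcp [652.1  78.9 239.8] loc [100.6  76.5 239.8] F [-0.7  0.7 -0.1] T [-0.06  0.09 -0.01] w 0.225 gf 0.0 t 6.2
```

Request:
step_arm(increments=[[0.1,0,0,0,0],[0.1,0,0,0,0],[0.1,0,0,0,0],[0.1,0,0,0,0],[0.1,0,0,0,0]], newtons=15)

```text
time_s: 6.7
tcp_pos: [652.0, 78.9, 239.6]
eef_rot: [0.726, 0.688, 0.0, -0.0]
ft_force: [-2.2, -0.6, 2.1]
width: 0.146
grip_force: 15.0
```

```bash
python3 -c "
from h import *
to(L2W((100,77.5,240)))"
```

```text
tool d mm [ 1.  -0.5 -0.4] psi-stand deg -0.07 tcp [652.   78.9 239.6] loc [100.5  76.5 239.6] F [-2.2 -0.6  2.1] T [-0.05  0.59 -0.01] w 0.146 gf 15.0 t 6.7
```

Request:
step_arm(increments=[[0.1,0,0,-0.0025,0],[0.1,0,0,0,0]])

```text
time_s: 6.9
tcp_pos: [652.0, 78.9, 241.6]
eef_rot: [0.726, 0.688, -0.0, -0.0]
ft_force: [-0.2, -0.4, -4.0]
width: 0.15
grip_force: 15.0
```

```bash
python3 -c "
from h import *
to(L2W((100,77.5,240)))"
```

```text
tool d mm [ 1.  -0.5  1.6] psi-stand deg -0.07 tcp [652.   78.9 241.6] loc [100.5  76.5 241.6] F [-0.2 -0.4 -4. ] T [ 0.    0.05 -0.  ] w 0.15 gf 15.0 t 6.9
```

Request:
step_arm(increments=[[0.1,-0.01,0,0,0],[0.1,-0.01,0,0,0],[0.1,-0.01,0,0,0],[0.1,-0.01,0,0,0],[0.1,-0.01,0,0,0]])

```text
time_s: 7.4
tcp_pos: [649.2, 27.8, 242.0]
eef_rot: [0.726, 0.688, -0.0, 0.0]
ft_force: [-0.8, -0.3, -4.9]
width: 0.148
grip_force: 15.0
```

```bash
python3 -c "
from h import *
to(L2W((100,0,242)))"
```

```text
tool d mm [-25.3  -0.4  -0. ] psi-stand deg -0.1 tcp [649.2  27.8 242. ] loc [100.5  25.3 242. ] F [-0.8 -0.3 -4.9] T [-0.08  0.07 -0.02] w 0.148 gf 15.0 t 7.4
```

Request:
step_arm(increments=[[0.1,-0.0085,0,0,0],[0.1,-0.0085,0,0,0],[0.1,-0.0083,-0.0005,0,0]])

```text
time_s: 7.7
tcp_pos: [647.4, 3.1, 241.9]
eef_rot: [0.726, 0.688, -0.0, 0.0]
ft_force: [0.7, 1.0, -4.6]
width: 0.149
grip_force: 15.0
```

Request:
step_arm(increments=[[0.1,-0.00627,-0.00033,0,1],[0.1,-0.00627,-0.00033,0,1],[0.1,-0.00627,-0.00033,0,1]])

```text
time_s: 8.0
tcp_pos: [643.4, -15.1, 241.9]
eef_rot: [0.826, 0.564, -0.0, 0.0]
ft_force: [-0.7, -0.0, -4.1]
width: 0.149
grip_force: 15.0
```

```bash
cat >> h.py <<'E'
def arc(th): a=np.radians(th); to(L2W((40+60*np.cos(a),-60*np.sin(a),242)))
E
python3 -c "
from h import *
arc(18)"
```

```text
tool d mm [-0.6  0.4 -0.1] psi-stand deg -18.32 tcp [643.4 -15.1 241.9] loc [ 96.9 -17.9 241.9] F [-0.7 -0.  -4.1] T [-0.1   0.12 -0.01] w 0.149 gf 15.0 t 8.0
```

Tracking well, no contact force.

Request:
step_arm(increments=[[0.1,-0.0064,-0.0001,0,1],[0.1,-0.0064,-0.0002,0,1],[0.1,-0.0063,-0.0003,0,1],[0.1,-0.00627,-0.00033,0,1]])

```text
time_s: 8.4
tcp_pos: [629.9, -36.4, 241.9]
eef_rot: [0.925, 0.38, 0.0, 0.0]
ft_force: [0.5, -0.1, -4.9]
width: 0.15
grip_force: 15.0
```

```bash
python3 -c "
from h import *
arc(42)"
```

```text
tool d mm [-0.2  0.2 -0.1] psi-stand deg -42.32 tcp [629.9 -36.4 241.9] loc [ 84.6 -39.8 241.9] F [ 0.5 -0.1 -4.9] T [0.01 0.11 0.02] w 0.15 gf 15.0 t 8.4
```

Request:
step_arm(increments=[[0.1,-0.0063,-0.0002,0,1],[0.1,-0.0063,-0.0003,0,1],[0.1,-0.0063,-0.0003,0,1],[0.1,-0.00627,-0.00033,0,1]])

```text
time_s: 8.8
tcp_pos: [608.9, -50.1, 242.0]
eef_rot: [0.984, 0.179, 0.0, -0.0]
ft_force: [0.3, -0.3, -4.5]
width: 0.15
grip_force: 15.0
```

```bash
python3 -c "
from h import *
arc(66)"
```

```text
tool d mm [-0.   0.3 -0. ] psi-stand deg -66.32 tcp [608.9 -50.1 242. ] loc [ 64.3 -54.6 242. ] F [ 0.3 -0.3 -4.5] T [0.01 0.14 0.01] w 0.15 gf 15.0 t 8.8
```

Request:
step_arm(increments=[[0.1,-0.0063,-0.0003,0,1],[0.1,-0.0063,-0.0003,0,1]])

```text
time_s: 9.0
tcp_pos: [596.7, -53.3, 242.0]
eef_rot: [0.997, 0.075, 0.0, 0.0]
ft_force: [0.2, -0.9, -4.7]
width: 0.149
grip_force: 15.0
```

```bash
python3 -c "
from h import *
arc(78)"
```

```text
tool d mm [ 0.1  0.3 -0. ] psi-stand deg -78.32 tcp [596.7 -53.3 242. ] loc [ 52.3 -58.4 242. ] F [ 0.2 -0.9 -4.7] T [-0.03  0.07 -0.06] w 0.149 gf 15.0 t 9.0
```

Request:
step_arm(increments=[[0.1,-0.0063,-0.0001,0,1],[0.1,-0.0063,-0.0002,0,0.95],[0.1,-0.01,0,0,0],[0.1,-0.01,0,0,0]])

```text
time_s: 9.4
tcp_pos: [564.1, -53.1, 242.0]
eef_rot: [1.0, -0.025, 0.0, 0.0]
ft_force: [0.0, 0.4, -4.4]
width: 0.15
grip_force: 15.0
```

```bash
python3 -c "
from h import *
to(L2W((-30,-60,242)))"
```

```text
tool d mm [-49.7  -0.2  -0. ] psi-stand deg -89.78 tcp [564.1 -53.1 242. ] loc [ 19.7 -60.  242. ] F [ 0.   0.4 -4.4] T [ 0.03  0.2  -0.05] w 0.15 gf 15.0 t 9.4
```

Request:
step_arm(increments=[[0.1,-0.012,0,0,0],[0.1,-0.012,0,0,0],[0.1,-0.012,0,0,0],[0.1,-0.006,0,0,0.03],[0.1,-0.002,0,0,0]])

```text
time_s: 9.9
tcp_pos: [520.3, -50.9, 242.3]
eef_rot: [1.0, -0.026, 0.0, 0.0]
ft_force: [1.4, 0.1, -4.0]
width: 0.149
grip_force: 15.0
```

Request:
step_arm(increments=[[0.1,-0.001,0,0,0],[0.1,-0.001,0,0,0]])

```text
time_s: 10.1
tcp_pos: [518.8, -50.7, 241.9]
eef_rot: [1.0, -0.026, 0.0, -0.0]
ft_force: [0.5, -0.1, -3.5]
width: 0.151
grip_force: 15.0
```

Request:
step_arm(increments=[[0.1,-0.001,0,0,0],[0.1,-0.0005,0,0,0]])

```text
time_s: 10.3
tcp_pos: [517.2, -50.6, 241.8]
eef_rot: [1.0, -0.026, -0.0, -0.0]
ft_force: [0.2, 0.0, -3.8]
width: 0.147
grip_force: 15.0
```

```bash
python3 -c "
from h import *
to(L2W((-30,-60,242)))"
```

```text
tool d mm [-2.7  0.  -0.2] psi-stand deg -89.95 tcp [517.2 -50.6 241.8] loc [-27.3 -60.  241.8] F [ 0.2  0.  -3.8] T [ 0.    0.13 -0.02] w 0.147 gf 15.0 t 10.3
```

Request:
step_arm(increments=[[0.1,-0.001,0,0,0],[0.1,-0.001,0,0,0]])

```text
time_s: 10.5
tcp_pos: [515.1, -50.5, 241.9]
eef_rot: [1.0, -0.026, -0.0, -0.0]
ft_force: [0.5, 0.2, -4.6]
width: 0.148
grip_force: 15.0
```

Request:
step_arm(increments=[[0.1,-0.0007,0,0,0],[0.1,0,0,0,0]])

```text
time_s: 10.7
tcp_pos: [514.7, -50.5, 242.0]
eef_rot: [1.0, -0.026, 0.0, 0.0]
ft_force: [4.3, 0.5, -6.8]
width: 0.148
grip_force: 15.0
```

Request:
step_arm(increments=[[0.1,-0.0007,0,0,0],[0.1,0,0,0,0]])

```text
time_s: 10.9
tcp_pos: [514.2, -50.5, 242.1]
eef_rot: [1.0, -0.026, 0.001, 0.0]
ft_force: [5.3, -0.1, -6.1]
width: 0.148
grip_force: 15.0
```

Request:
step_arm(increments=[[0.1,0,0,0.0012,0],[0.1,0,0,0.001,0],[0.1,0,0,0,0]])

```text
time_s: 11.2
tcp_pos: [514.3, -50.5, 241.2]
eef_rot: [1.0, -0.026, 0.001, 0.0]
ft_force: [3.1, 0.5, 6.9]
width: 0.147
grip_force: 15.0
```

```bash
python3 -c "
from h import *
to(L2W((-30,-60,242)))"
```

```text
tool d mm [ 0.2 -0.  -0.8] psi-stand deg -89.95 tcp [514.3 -50.5 241.2] loc [-30.2 -60.  241.2] F [3.1 0.5 6.9] T [ 0.08 -0.22 -0.03] w 0.147 gf 15.0 t 11.2
```

Request:
step_arm(increments=[[0.1,0,0,-0.0006,0],[0.45,0,0,0,0],[0.45,0,0,0,0],[0.45,0,0,0,0],[0.45,0,0,0,0]])

```text
time_s: 11.7
tcp_pos: [513.5, -50.4, 240.2]
eef_rot: [1.0, -0.026, -0.0, -0.0]
ft_force: [-0.4, 0.0, -0.3]
width: 0.437
grip_force: 0.0
```

Request:
step_arm(increments=[[0.45,0,0,0,0],[0.45,0,0,-0.015,0],[0.45,0,0,-0.025,0],[0.45,0,0,-0.025,0],[0.45,0,0,0,0]])

```text
time_s: 12.2
tcp_pos: [514.5, -50.6, 308.5]
eef_rot: [1.0, -0.026, 0.002, 0.0]
ft_force: [-0.4, 0.4, -0.8]
width: 0.451
grip_force: 0.0
```

```bash
python3 -c "
from h import *
to(L2W((-30,-60,310)))
s=snap('wrist','w3');t=snap('scene')
a=cv2.resize(t['frame'][165:325,180:410],None,fx=3.4,fy=3.4,interpolation=2)
cv2.imwrite('pics/s3.png',a[:,:,::-1])
to(L2W((-30,-173,310)));print('wheel',L2W((-30,-215,150)), look(s,'crank_grip_mid'),look(t,'crank_grip_mid'))
"
```

```text
tool d mm [-0.  -0.1 -1.5] psi-stand deg -89.95 tcp [514.5 -50.6 308.5] loc [-30.  -60.1 308.5] F [-0.4  0.4 -0.8] T [ 0.01  0.15 -0.05] w 0.451 gf 0.0 t 12.2
tool d mm [  0.7 113.   -4.9] psi-stand deg -89.95 tcp [513.7 -50.4 305.1] loc [-30.8 -60.  305.1] F [ 0.  -0.5  0.4] T [-0.02  0.18  0.05] w 0.448 gf 0.0 t 12.3
wheel [ 506.25212462 -205.28389136  150.        ] [(0.94, [517.4, -159.8, 174.3])] [(0.49, [518.4, -162.0, 159.1]), (0.34, [452.3, -384.3, 27.5])]
```

View pics/w3.png

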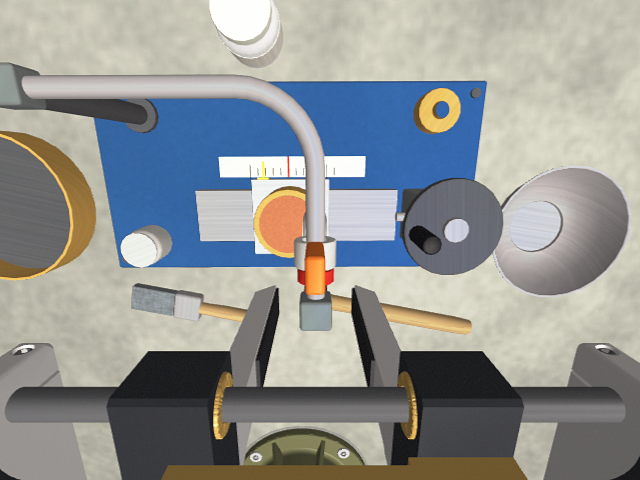

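View pics/s3.png

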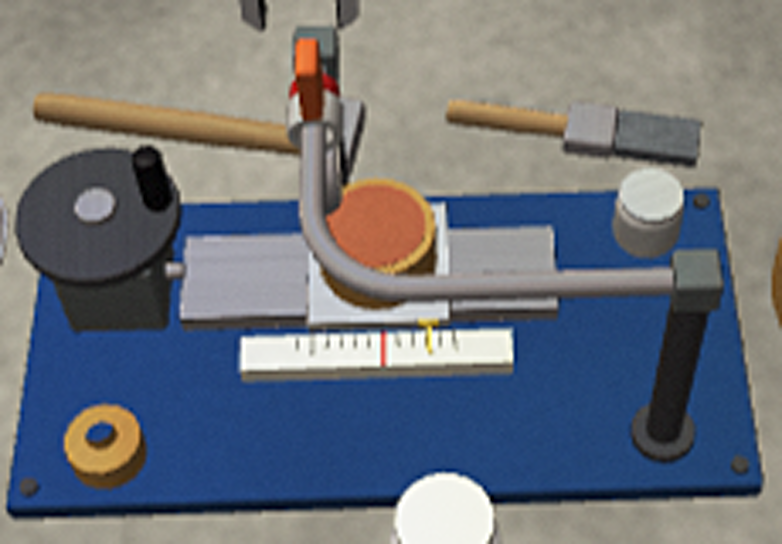

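```bash
python3 -c "
from h import *
s=snap('wrist')
for k in robot.trace(s,'crank_grip_mid')[:1]:
    y,x=np.nonzero(k['region']);print(x.mean(),y.mean(),x.min(),x.max(),y.min(),y.max())
for u,v_,z in((431.5,244.5,176),(421,234,128),(456,230,124)):
    P=ray(s,u,v_,z);print(P.round(1),W2L(P).round(1))
for u in (264,289):
  for z in (20,30): print(u,z,W2L(ray(s,u,168,z)).round(1))
"
```

```text
426.65143824027075 238.8223350253807 411 442 225 253
[ 506.  -161.1  176. ] [ -32.6 -170.9  176. ]
[ 504.3 -165.7  128. ] [ -34.1 -175.6  128. ]
[ 505.8 -205.3  124. ] [ -30.4 -215.1  124. ]
264 20 [30.4  9.1 20. ]
264 30 [30.9  7.6 30. ]
289 20 [ 30.5 -24.6  20. ]
289 30 [ 31.  -25.4  30. ]
```

Request:
step_arm(increments=[[0.6,0,0.03,0,0],[0.6,0,0.04,0,0],[0.6,0,0.04,0,0],[0.6,0,0,0,-1.4],[0.6,0,0,0,-1.4]])

```text
time_s: 13.0
tcp_pos: [507.6, -161.3, 304.5]
eef_rot: [0.993, 0.122, -0.001, -0.0]
ft_force: [-0.1, -0.3, 0.4]
width: 0.603
grip_force: 0.0
```

Request:
step_arm(increments=[[0.6,0,0,0,-1.4],[0.6,0,0,0,-1.4],[0.6,0,0,0,-1.4],[0.6,0,0,0,-1.4],[0.6,0,0,0,-1.4]])

```text
time_s: 13.5
tcp_pos: [507.9, -160.2, 304.7]
eef_rot: [0.882, 0.471, -0.0, -0.0]
ft_force: [-0.2, 0.8, 0.4]
width: 0.6
grip_force: 0.0
```

Request:
step_arm(increments=[[0.6,0,0,0,-1.4],[0.6,0,0,0,-1.4],[0.6,0,0,0,-1.4],[0.6,0,0,0,-1],[0.6,0,0,0,0]])

```text
time_s: 14.0
tcp_pos: [507.9, -160.3, 304.7]
eef_rot: [0.725, 0.689, -0.0, -0.0]
ft_force: [-0.6, 0.4, -0.1]
width: 0.599
grip_force: 0.0
```

```bash
python3 -c "
from h import *
s=snap('wrist','w4');
for k in robot.trace(s,'crank_grip_mid')[:1]:
    y,x=np.nonzero(k['region']);print(x.mean(),y.mean(),x.min(),x.max(),y.min(),y.max())
print(proj(s,[(504.7,-162.7,176),(504.7,-162.7,124),(506,-205.3,124)]).round(1))
to([504.7,-162.7,140])
"
```

```text
311.87829614604465 240.20283975659228 302 321 225 254
[[310.9 245.3]
 [311.4 232.5]
 [314.5 268.7]]
tool d mm [ -2.7  -3.  165. ] psi-stand deg -0.14 tcp [ 507.9 -160.2  305. ] loc [ -30.7 -169.9  305. ] F [ 0.6 -0.2  0.6] T [-0.08  0.05  0.02] w 0.599 gf 0.0 t 14.1
```

View pics/w4.png

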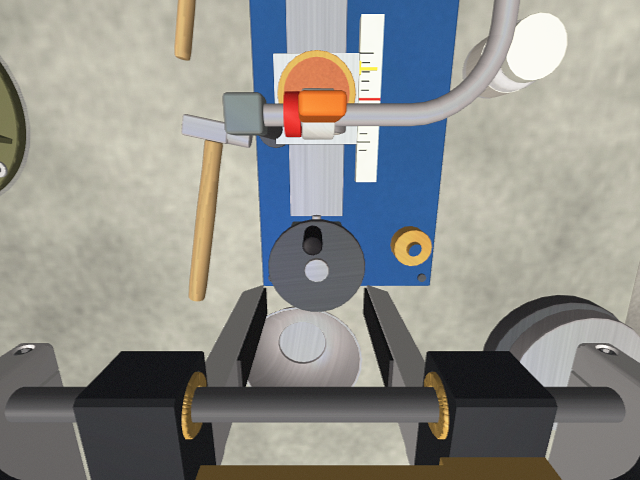

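Request:
step_arm(increments=[[0.6,-0.0028,-0.0023,0.04,0],[0.6,0,0,0.04,0],[0.6,0,0,0.04,0],[0.6,0,0,0.03,0],[0.4,0,0,0.015,0]])

```text
time_s: 14.6
tcp_pos: [504.4, -162.5, 137.4]
eef_rot: [0.726, 0.687, -0.001, -0.002]
ft_force: [0.3, 0.5, 0.4]
width: 0.546
grip_force: 0.0
```

Request:
step_arm(increments=[[0.15,0,0,0,0],[0.15,0,0,0,0],[0.15,0,0,0,0],[0.15,0,0,0,0],[0.15,0,0,0,0]], newtons=10)

```text
time_s: 15.1
tcp_pos: [505.9, -163.1, 141.3]
eef_rot: [0.725, 0.688, 0.0, 0.001]
ft_force: [-0.5, 0.2, 5.4]
width: 0.209
grip_force: 10.0
```

```bash
python3 -c "
from h import *
to([505.5,-163,140])
"
```

```text
tool d mm [ 0.1 -0.4  1.3] psi-stand deg 0.03 tcp [ 505.9 -163.1  141.3] loc [ -32.6 -172.9  141.3] F [-0.5  0.2  5.4] T [-0.01  0.2   0.02] w 0.209 gf 10.0 t 15.1
```

```bash
python3 -c "
import numpy as np
p=lambda f:42*np.array([np.cos(np.radians(f)),np.sin(np.radians(f))])
A=[-3.3,4,12]+list(range(24,385,24))
for a,b in zip(A,A[1:]): print(b,(p(b)-p(a)).round(1))
"
```

```text
4 [-0.   5.3]
12 [-0.8  5.8]
24 [-2.7  8.4]
48 [-10.3  14.1]
72 [-15.1   8.7]
96 [-17.4   1.8]
120 [-16.6  -5.4]
144 [-13.  -11.7]
168 [ -7.1 -16. ]
192 [  0.  -17.5]
216 [  7.1 -16. ]
240 [ 13.  -11.7]
264 [16.6 -5.4]
288 [17.4  1.8]
312 [15.1  8.7]
336 [10.3 14.1]
360 [ 3.6 17.1]
384 [-3.6 17.1]
```

Request:
step_arm(increments=[[0.15,0,0.0053,0,0],[0.15,-0.0008,0.0058,0,0],[0.15,-0.0027,0.0084,0,0],[0.15,-0.0103,0.0141,0,0],[0.15,-0.0151,0.0087,0,0]])

```text
time_s: 15.6
tcp_pos: [547.7, -193.5, 141.3]
eef_rot: [0.725, 0.689, 0.001, 0.001]
ft_force: [-6.4, 0.6, 7.0]
width: 0.21
grip_force: 10.0
```

```bash
cat >> h.py <<'E'
def wh(f,c=(-30.2,-215)):
    a=np.radians(f); to(L2W((c[0]+42*np.sin(a),c[1]+42*np.cos(a),141)))
    l=W2L(robot.read_state()['tcp_pos']); print('phi',np.degrees(np.arctan2(l[0]-c[0],l[1]-c[1])),'r',np.hypot(l[0]-c[0],l[1]-c[1]))
E
python3 -c "
from h import *
wh(72)
"
```

```text
tool d mm [-0.9 -1.1  0.3] psi-stand deg 0.1 tcp [ 547.7 -193.5  141.3] loc [  10.8 -201.1  141.3] F [-6.4  0.6  7. ] T [-0.02  1.41 -0.03] w 0.21 gf 10.0 t 15.6
phi 71.25388653323448 r 43.308202053700526
```

Request:
step_arm(increments=[[0.15,-0.0174,0.0011,0,0],[0.15,-0.0166,-0.0054,0,0],[0.15,-0.013,-0.0117,0,0],[0.15,-0.0071,-0.016,0,0],[0.15,0,-0.0175,0,0]])

```text
time_s: 16.1
tcp_pos: [494.3, -246.4, 141.2]
eef_rot: [0.726, 0.688, 0.001, 0.001]
ft_force: [5.1, 10.2, 7.3]
width: 0.214
grip_force: 10.0
```

```bash
python3 -c "
from h import *
wh(192)
"
```

```text
tool d mm [0.6 0.9 0.2] psi-stand deg -0.01 tcp [ 494.3 -246.4  141.2] loc [ -39.8 -256.7  141.2] F [ 5.1 10.2  7.3] T [ 1.94 -1.02 -0.01] w 0.214 gf 10.0 t 16.1
phi -167.03065132378472 r 42.77161579498758
```

Request:
step_arm(increments=[[0.15,0.0083,-0.0155,-0.0007,0],[0.15,0.013,-0.0117,0,0],[0.15,0.0166,-0.0054,0,0],[0.15,0.0174,0.0018,0,0],[0.15,0.0151,0.0087,0,0]])

```text
time_s: 16.6
tcp_pos: [475.6, -173.7, 141.6]
eef_rot: [0.725, 0.688, 0.0, 0.001]
ft_force: [5.3, -7.5, -1.7]
width: 0.209
grip_force: 10.0
```

```bash
python3 -c "
from h import *
wh(312,(-29.7,-214.5))
s=snap('wrist')
"
```

```text
tool d mm [-1.3  1.3  0.6] psi-stand deg 0.02 tcp [ 475.6 -173.7  141.6] loc [ -62.2 -185.1  141.6] F [ 5.3 -7.5 -1.7] T [-1.44 -0.97  0.01] w 0.209 gf 10.0 t 16.6
phi -47.888598937292656 r 43.86896986902466
```

Request:
step_arm(increments=[[0.15,0.0093,0.015,0,0],[0.15,0.0036,0.0171,0,0],[0.15,-0.0036,0.0171,0,0],[0.15,-0.0103,0.0141,0,0],[0.15,-0.0151,0.0087,0,0]])

```text
time_s: 17.15
tcp_pos: [548.1, -193.3, 141.5]
eef_rot: [0.725, 0.689, 0.001, 0.0]
ft_force: [-5.1, 1.0, 4.4]
width: 0.211
grip_force: 10.0
```

```bash
python3 -c "
from h import *
wh(72,(-29.7,-214.5))
s=snap('wrist')
for q in('pointer','red_mark'): print(look(s,q))
cv2.imwrite('pics/w5.png',s['frame'][:,:,::-1])
"
```

```text
tool d mm [-0.7 -0.9  0.5] psi-stand deg 0.12 tcp [ 548.1 -193.3  141.5] loc [  11.2 -200.8  141.5] F [-5.1  1.   4.4] T [ 0.    1.4  -0.03] w 0.211 gf 10.0 t 17.15
phi 71.47151887708623 r 43.11438000888086
[(0.71, [531.4, -64.7, 100.9]), (0.44, [508.1, -194.4, 124.0])]
[(0.85, [546.1, -112.4, 36.0])]
```

Request:
step_arm(increments=[[0.15,-0.0174,0.0011,0,0],[0.15,-0.0166,-0.0054,0,0],[0.15,-0.013,-0.0117,0,0],[0.15,-0.0071,-0.016,0,0],[0.15,0.0008,-0.0175,0,0]])

```text
time_s: 17.8
tcp_pos: [494.0, -245.8, 141.6]
eef_rot: [0.726, 0.688, -0.0, 0.001]
ft_force: [3.0, 3.4, 5.6]
width: 0.213
grip_force: 10.0
```

Request:
step_arm(increments=[[0.15,0.0075,-0.0155,0,0],[0.15,0.013,-0.0117,0,0],[0.15,0.0166,-0.0054,0,0],[0.15,0.0172,0.002,0,0],[0.15,0,0,0,0]])

```text
time_s: 18.3
tcp_pos: [467.8, -187.6, 141.7]
eef_rot: [0.725, 0.689, 0.001, 0.002]
ft_force: [7.9, -2.3, -0.8]
width: 0.21
grip_force: 10.0
```

```bash
python3 -c "
from h import *
wh(288,(-29.7,-214.5))
for n in('top','scene'):
    s=snap(n); 
    x0,y0,x1,y1=(285,225,380,255) if n=='top' else (240,250,345,282)
    cv2.imwrite('pics/c_%s.png'%n,cv2.resize(s['frame'][y0:y1,x0:x1],None,fx=7,fy=7,interpolation=2)[:,:,::-1])
import cv2
a,b=cv2.imread('pics/c_top.png'),cv2.imread('pics/c_scene.png')
a=cv2.copyMakeBorder(a,0,5,0,b.shape[1]-a.shape[1],0);cv2.imwrite('pics/c.png',np.vstack([a,b]))
"
```

```text
tool d mm [-2.1 -0.3  0.7] psi-stand deg 0.1 tcp [ 467.8 -187.6  141.7] loc [ -69.4 -199.4  141.7] F [ 7.9 -2.3 -0.8] T [-0.32 -1.31  0.08] w 0.21 gf 10.0 t 18.3
phi -69.13249637291777 r 42.435666502812964
```

View pics/c.png

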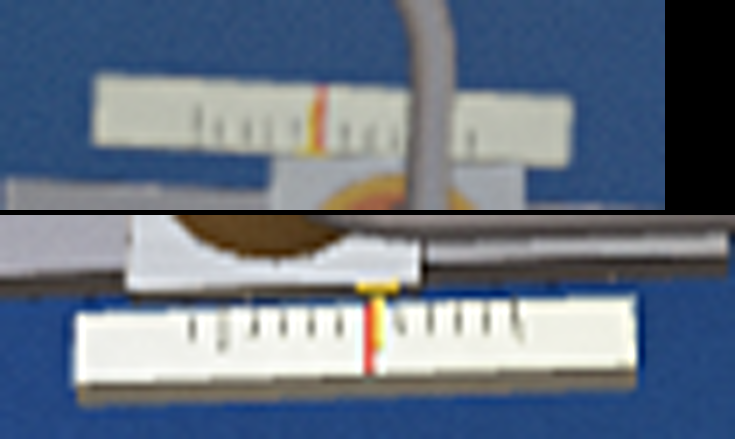

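```bash
cat > pm.py <<'E'
from h import *
def meas(n):
    s=snap(n); f=s['frame'].astype(float)
    c=proj(s,[L2W((31,-25,24)),L2W((31,-15,24)),L2W((31,-35,24))]); print(n,'proj red',c.round(1).tolist())
    u,v_=c[0]; 
    if not(0<u<640 and 0<v_<480): return
    k=np.linalg.norm(c[1]-c[2])/20*25; x0,x1,y0,y1=[int(max(0,q)) for q in(u-k,u+k,v_-k,v_+k)]
    g=f[y0:y1,x0:x1]; 
    yw=np.clip(np.minimum(g[...,0],g[...,1])-g[...,2]-60,0,None); rd=np.clip(g[...,0]-g[...,1]-70,0,None)*(g[...,2]<130)
    yy,xx=np.mgrid[y0:y0+g.shape[0],x0:x0+g.shape[1]]
    for nm,m in(('yel',yw),('red',rd)):
        P=np.array([W2L(ray(s,a,b,24)) for a,b in zip(xx[m>0],yy[m>0])]); wt=m[m>0]
        if not len(P): print(nm,'none');continue
        ok=(P[:,0]>15)&(P[:,0]<50)&(abs(P[:,1]+25)<14); P,wt=P[ok],wt[ok]
        for lo in range(16,50,3):
            q=(P[:,0]>=lo)&(P[:,0]<lo+3)
            if q.any(): print(nm,lo,q.sum(),'y %.2f'%np.average(P[q,1],weights=wt[q]),end=' | ')
        print()
if __name__=='__main__':
    for n in('wrist','scene','top'): meas(n)
E
python3 pm.py
```

```text
wrist proj red [[443.7, 28.2], [445.2, 13.2], [442.2, 42.9]]
yel 31 2 y -38.52 | yel 34 7 y -38.25 | yel 37 3 y -37.92 | 

scene proj red [[292.4, 268.2], [296.5, 268.1], [288.2, 268.3]]
yel 16 2 y -22.16 | yel 19 2 y -22.30 | yel 22 3 y -22.77 | yel 25 3 y -21.83 | yel 28 2 y -22.19 | 
red 16 2 y -25.51 | red 19 2 y -25.63 | red 22 4 y -25.72 | red 25 2 y -25.51 | red 28 2 y -25.33 | red 31 2 y -25.66 | red 34 1 y -25.92 | red 37 1 y -25.92 | red 40 1 y -25.92 | 
top proj red [[330.1, 243.1], [326.6, 242.9], [333.6, 243.2]]
yel 22 2 y -22.98 | yel 25 1 y -22.09 | yel 28 2 y -21.87 | yel 31 1 y -21.66 | yel 34 1 y -21.51 | yel 37 1 y -21.37 | 
red 37 1 y -24.20 |
```

```bash
python3 -c "
import numpy as np
p=lambda f:42*np.array([np.cos(np.radians(f)),np.sin(np.radians(f))])
A=[-69,-50,-30,-10,7]
for a,b in zip(A,A[1:]): print(b,(p(b)-p(a)).round(1))
"
```

```text
-50 [11.9  7. ]
-30 [ 9.4 11.2]
-10 [ 5.  13.7]
7 [ 0.3 12.4]
```

Request:
step_arm(increments=[[0.15,0.0119,0.0075,0,0],[0.15,0.0094,0.0112,0,0],[0.15,0.0045,0.0137,0,0],[0.15,0.0,0.0124,0,0],[0.15,0,0,0,0]])

```text
time_s: 19.05
tcp_pos: [514.0, -163.4, 141.5]
eef_rot: [0.725, 0.689, 0.001, -0.0]
ft_force: [4.0, 12.8, 6.6]
width: 0.21
grip_force: 10.0
```

```bash
python3 -c "
from h import *
wh(7,(-29.7,-214.5))
"; python3 pm.py
```

```text
tool d mm [-0.  -0.1  0.5] psi-stand deg 0.09 tcp [ 514.  -163.4  141.5] loc [ -24.5 -172.8  141.5] F [ 4.  12.8  6.6] T [ 2.31 -0.6   0.07] w 0.21 gf 10.0 t 19.05
phi 7.168109853060039 r 42.055769880384965
wrist proj red [[383.5, 68.1], [384.3, 54.0], [382.8, 81.9]]
yel 16 44 y -34.38 | yel 19 29 y -36.36 | 

scene proj red [[292.4, 268.2], [296.5, 268.1], [288.2, 268.3]]
yel 16 1 y -25.91 | yel 19 1 y -25.91 | yel 22 2 y -25.91 | yel 25 1 y -25.91 | yel 28 1 y -25.91 | 
red 31 1 y -25.91 | red 34 1 y -25.92 | red 37 1 y -25.92 | red 40 1 y -25.92 | 
top proj red [[330.1, 243.1], [326.6, 242.9], [333.6, 243.2]]
yel 22 1 y -25.07 | yel 25 1 y -24.92 | yel 28 1 y -24.78 | yel 31 2 y -24.60 | 
red none
```

Request:
step_arm(increments=[[0.15,0.0008,0,0,0],[0.5,0,0,0,0],[0.5,0,0,0,0],[0.5,0,0,0,0],[0.5,0,0,0,0]])

```text
time_s: 19.7
tcp_pos: [512.7, -164.6, 141.0]
eef_rot: [0.725, 0.688, -0.0, -0.0]
ft_force: [0.6, -0.0, -0.1]
width: 0.491
grip_force: 0.0
```

Request:
step_arm(increments=[[0.5,0,0,-0.015,0],[0.5,0,0,-0.03,0],[0.5,0,0,-0.04,0],[0.5,0,0,-0.02,0],[0.5,0,0,0,0]])

```text
time_s: 20.2
tcp_pos: [513.6, -164.9, 249.0]
eef_rot: [0.725, 0.688, 0.001, 0.002]
ft_force: [-0.6, 1.2, -0.8]
width: 0.499
grip_force: 0.0
```

```bash
python3 -c "
from h import *
to(L2W((-30,-215,300)))
";python3 pm.py
```

```text
tool d mm [-40.8  -5.  -51. ] psi-stand deg 0.04 tcp [ 513.6 -164.9  249. ] loc [ -24.8 -174.2  249. ] F [-0.6  1.2 -0.8] T [-0.06  0.06  0.01] w 0.499 gf 0.0 t 20.2
wrist proj red [[363.8, 88.7], [364.2, 78.7], [363.4, 98.6]]
yel 22 5 y -15.08 | yel 25 5 y -15.11 | 

scene proj red [[292.4, 268.2], [296.5, 268.1], [288.2, 268.3]]
yel 16 1 y -25.91 | yel 19 1 y -25.91 | yel 22 2 y -25.91 | yel 25 1 y -25.91 | yel 28 1 y -25.91 | 
red 31 1 y -25.91 | red 34 1 y -25.92 | red 37 1 y -25.92 | red 40 1 y -25.92 | 
top proj red [[330.1, 243.1], [326.6, 242.9], [333.6, 243.2]]
yel 22 1 y -25.07 | yel 25 1 y -24.92 | yel 28 1 y -24.78 | yel 31 2 y -24.60 | 
red none
```

Request:
step_arm(increments=[[0.5,0.023,0.019,0,0],[0.5,0.023,0.019,0,0],[0.5,0.023,0.018,0.01,0],[0.5,0,0,0.019,0],[0.5,0,0,0,0]])

```text
time_s: 20.85
tcp_pos: [571.3, -97.6, 213.1]
eef_rot: [0.725, 0.689, -0.002, -0.003]
ft_force: [0.3, -0.4, -0.2]
width: 0.5
grip_force: 0.0
```

Request:
step_arm(increments=[[0.5,0,0,0,0],[0.5,0,0,0,0]])

```text
time_s: 21.05
tcp_pos: [572.3, -98.9, 217.6]
eef_rot: [0.726, 0.688, 0.0, 0.0]
ft_force: [-0.0, 0.2, 0.3]
width: 0.502
grip_force: 0.0
```

```bash
python3 -c "
from h import *
to(L2W((31,-105,220)))
s=snap('wrist'); c=proj(s,[L2W((31,-25,24)),L2W((31,-15,24))]);print(c); u,w_=c[0].astype(int)
g=s['frame'][max(0,w_-16):w_+16,max(0,u-22):u+22].astype(int)
M=np.full(g.shape[:2],'.')
M[(g.min(2)>170)]='W'; M[(g.max(2)<110)]='k'; M[(g[...,2]>g[...,0]+30)]='b'; M[(g[...,0]>g[...,1]+60)]='R'; M[(g[...,0]>130)&(g[...,1]>110)&(g[...,2]<100)]='Y'
print(max(0,w_-16),max(0,u-22));print('\n'.join(''.join(r) for r in M))
"
```

```text
tool d mm [ 0.3  0.7 -2.4] psi-stand deg 0.01 tcp [572.3 -98.9 217.6] loc [  30.3 -105.3  217.6] F [-0.   0.2  0.3] T [-0.1  -0.   -0.04] w 0.502 gf 0.0 t 21.05
[[314.53216247 154.34419408]
 [314.5423696  144.56295796]]
138 292
bbbbbbbbbbbbbbbWWWWWWWWWWWWWWWWWWWWWWWWWWbbb
.......WWWW.bbbWWWWWWWWWWWWWWWWWWWWWWWWWWbbb
WWWWWWWWWWWW.bbWWWWWWWWWWWWWWWWWWWWWWWWWWbbb
WWWWWWWWWWWW.bbWWWWWWWWWWWWWWWWWWWWWWWWWWbbb
WWWWWWWWWWWW.bbWWWWWWWWWWWWWWWWWWWWWWWWWWbbb
WWWWWWWWWWWW.bbWWWWWWWWWWWWWWWWWWWWWWWWWWbbb
WWWWWWWWWWWW.bbWW.kkkkkkkk.WWWWWWWWWWWWWWbbb
WWWWWWWWWWWW.bbWWWWWWWWWWWWWWWWWWWWWWWWWWbbb
WWWWWWWWWWWW.bbWWWWWWWWWWWWWWWWWWWWWWWWWWbbb
WWWWWWWWWWWW...WWWWWWWWWWWWWWWWWWWWWWWWWWbbb
WWWWWWWWWWWW.Y.WWWWWWWWWWWWWWWWWWWWWWWWWWbbb
WWWWWWWWWWWW.YYWWWWWWWWWWWWWWWWWWWWWWWWWWbbb
WWWWWWWWWWWWWYYWWWWWWWWWWWWWWWWWWWWWWWWWWbbb
WWWWWWWWWWWWWYYWWWWWWWWWWWWWWWWWWWWWWWWWWbbb
WWWWWWWWWWWWWYYWWWWWWWWWWWWWWWWWWWWWWWWWWbbb
WWWWWWWWWWWWWYYY...YYY.YYYYY.Y.Y.YYYRRRRRbbb
WWWWWWWWWWWWWYYYYYYYYYYYYYYYYYYYYYYRRRRRRbbb
WWWWWWWWWWWWWYYYYYYYYYYYYYYYYYYYYYYRRRRRRbbb
WWWWWWWWWWWWWYY.WWWWWWWWWWWWWWWWWWWWWWWWWbbb
WWWWWWWWWWWWWYYWWWWWWWWWWWWWWWWWWWWWWWWWWbbb
WWWWWWWWWWWWWYYWWWWWWWWWWWWWWWWWWWWWWWWWWbbb
WWWWWWWWWWWWWYYWWWWWWWWWWWWWWWWWWWWWWWWWWbbb
WWWWWWWWWWWWWYYWWWWWWWWWWWWWWWWWWWWWWWWWWbbb
WWWWWWWWWWWWWYYWWWWWWWWWWWWWWWWWWWWWWWWWWbbb
WWWWWWWWWWWWW..WWWWWWWWWWWWWWWWWWWWWWWWWWbbb
WWWWWWWWWWWWWbbWWWWWWWWWWWWWWWWWWWWWWWWWWbbb
WWWWWWWWWWWWWbbWW.kkkkkkkk.WWWWWWWWWWWWWWbbb
WWWWWWWWWWWWWbbWWWWWWWWWWWWWWWWWWWWWWWWWWbbb
WWWWWWWWWWWWWbbWWWWWWWWWWWWWWWWWWWWWWWWWWbbb
WWWWWWWWWWWWWbbWWWWWWWWWWWWWWWWWWWWWWWWWWbbb
WWWWWWWWWWWWWbbWWWWWWWWWWWWWWWWWWWWWWWWWWbbb
WWWWWWWWWWWWWbbWWWWWWWWWWWWWWWWWWWWWWWWWWbbb
```

```bash
python3 -c "
from h import *
s=snap('wrist'); print(proj(s,[L2W((20,-25,24)),L2W((20,-25,29))]))
c=proj(s,[L2W((-54,-60,231)),L2W((-42,-60,231)),L2W((-42,-60,215)),L2W((-30,-60,230)),L2W((-30,-60,277))]);print(c.round(1).tolist())
for n in('top','scene'):
    t=snap(n);c=proj(t,[L2W((-48,-60,231)),L2W((-42,-60,228)),L2W((-30,-60,228))]);print(n,c.round(1).tolist());u,w_=c[1].astype(int)
    print(t['frame'][w_-8:w_+9,u-6:u+7:3].tolist())
"
```

```text
[[304.14749681 154.31335859]
 [304.0140502  154.36778415]]
[[148.1, 230.2], [171.7, 230.2], [183.4, 223.6], [195.9, 229.8], [153.9, 258.0]]
top [[344.9, 270.4], [345.0, 268.0], [345.2, 263.0]]
[[[121, 87, 75], [59, 60, 52], [97, 98, 67], [94, 92, 64], [106, 103, 79]], [[110, 86, 72], [54, 52, 47], [98, 94, 68], [95, 93, 68], [91, 93, 65]], [[107, 86, 79], [48, 50, 40], [94, 92, 68], [94, 95, 67], [79, 78, 57]], [[100, 86, 81], [56, 57, 47], [99, 97, 70], [97, 96, 70], [74, 73, 52]], [[102, 89, 80], [61, 63, 48], [99, 97, 71], [97, 94, 65], [73, 72, 53]], [[104, 90, 83], [66, 65, 51], [101, 99, 73], [103, 102, 73], [74, 72, 56]], [[102, 89, 82], [75, 73, 57], [105, 102, 76], [103, 103, 72], [69, 68, 45]], [[105, 89, 82], [89, 87, 65], [106, 103, 77], [109, 106, 79], [70, 69, 53]], [[110, 89, 78], [91, 93, 64], [112, 110, 82], [112, 109, 80], [70, 68, 50]], [[129, 86, 68], [97, 95, 70], [109, 107, 79], [107, 106, 77], [66, 64, 48]], [[141, 87, 58], [103, 101, 73], [107, 107, 78], [109, 108, 80], [61, 62, 45]], [[131, 78, 52], [106, 104, 75], [104, 102, 74], [104, 102, 73], [69, 67, 53]
[... 1040 characters left out ...]
]], [[159, 103, 92], [93, 42, 16], [102, 47, 23], [74, 29, 12], [120, 11, 11]], [[162, 77, 70], [93, 40, 13], [101, 46, 22], [73, 33, 17], [108, 14, 11]], [[153, 52, 46], [90, 32, 7], [98, 44, 22], [78, 41, 25], [133, 110, 103]], [[159, 87, 81], [89, 26, 0], [96, 41, 17], [75, 36, 20], [167, 166, 159]], [[175, 156, 146], [82, 17, 0], [97, 41, 19], [76, 37, 20], [160, 154, 147]], [[185, 180, 171], [99, 41, 13], [101, 46, 24], [79, 37, 19], [157, 152, 144]], [[189, 183, 174], [138, 94, 66], [98, 43, 21], [82, 42, 26], [156, 151, 143]], [[193, 185, 176], [157, 122, 94], [100, 44, 20], [86, 49, 34], [152, 147, 138]], [[200, 192, 184], [164, 121, 92], [98, 41, 17], [89, 49, 33], [151, 144, 137]]]
```

```bash
python3 -c "
from h import *
s=snap('wrist'); g=s['frame'][200:275:2,125:235].astype(int)
M=np.full(g.shape[:2],'.')
M[(g.min(2)>120)]='W'; M[(g.max(2)<60)]='k'; M[(g[...,2]>g[...,0]+30)]='b'; M[(g[...,0]>g[...,1]+50)]='R'; M[(g[...,0]>g[...,1]+40)&(g[...,1]>g[...,2]+20)]='O'
print('\n'.join(''.join(r) for r in M))
"
```

```text
...kk.k....k.....kkkkkkkkkkkkkRRRRRRRRRRRRRRRRRRRRRRRWWWWWWWWWWWWWWWWWWWWWWWWWWWWWWWWWWWWWWWWWWWW..........WWW
...k..............kkkkkkkkkkkRRRRRRRRRRRRRRRRRRRRRRRRWWWWWWWWWWWWWWWWWWWWWWWWWWWWWWWWWWWWWWWWWWWWW.....W....WW
..................kkkkkkkkkRRRRRRRRRRRRRRRRRRRRRRRRRWWWWWWWWWWWWWWWWWWWWWWWWWWWWWWWWWWWWWWWWWWWWW....WWWWW..WW
..................kkkkkkkkkRRRRRRRRRRRRRRRRRRRRRRRRRWWWWWWWWWWWWWWWWWWWWWWWWWWWWWWWWWWWWWWWWWWWWWW...WWWWWW..W
...................kkkkkkkRRRRRRRRRRRRRRRRRRRRRRRRRWWWWWWWWWWWWWWWWWWWWWWWWWWWWWWWWWWWWWWWWWWWWWW...WWWWWWWW.W
..........................RRRRRRRRRRRRRRRRRRRRRRRRRWWWWWWWWWWWWWWWWWWWWWWWWWWWWWWWWWWWWWWWWWWWWWW.............
.........................RRRRRRRRRRRRRRRRRRRRRRRRRRWWWWWWWWWWWWWWWWWWWWWWWWWWWWWWWWWWWWWWWWWWWWWW.............
.........................RRRRRRRRRRRRRRRRRRRRRRRRRRWWWWWWWWWWWWWWWWWWWWWWWWWWWWWWWWWWWWWWWWWWWWWWW............
....WWWWWWWWWWWWWWWWWWWW.RRRRRRRRRRRRRRRRRRRRRRRRRRWWWWWWWWWWWWWWWWWWWWWWWWWWWWWWWWWWWWWWWWWWWWWWW..WWWWWWWWWW
....WWWWWWWWWWWWWWWWWWWWRRRRRRRRRRRRRRRRRRRRRRRROOOOOOOOOOO.OOOOOOOOOOOOOOOOOOOOOOOOOOOOOOOOOOOOO...W
[... 2417 characters left out ...]
OOOOOOO.bbbbbbbbbbbbbbbbbbbbbbbWWW
WWWOOOOOOOOOOOOOOOOOOOOOOOOOOOOOOOOOOOOOOOOOOOOOOOOOOOOOOOOOOOOOOOOOOOOOOOOOOOOOOObbbbbbbbbbbbbbbbbbbbbbbbbWWW
WWWOOOOOOOOOOOOOOOOOOOOOOOOOOOOOOOOOOOOOOOOOOOOOOOOOOOOOOOOOOOOOOOOOOOOOOOOOOOOO.bbbbbbbbbbbbbbbbbbbbbbbbbbWWW
WWWOOOOOOOOOOOOOOOOOOOOOOOOOOOOOOOOOOOOOOOOOOOOOOOOOOOOOOOOOOOOOOOOOOOOOOOOOOO.bbbbbbbbbbbbbbbbbbbbbbbbbbbbWWW
WWW.OOOOOOOOOOOOOOOOOOOOOOOOOOOOOOOOOOOOOOOOOOOOOOOOOOOOOOOOOOOOOOOOOOOOOOOOObbbbbbbbbbbbbbbbbbbbbbbbbbbbbbWWW
WW...WOOOOOOOOOOOOOOOOOOOOOOOOOOOOOOOOOOOOOOOOOOOOOOOOOOOOOOOOOOOOOOOOOOOObbbbbbbbbbbbbbbbbbbbbbbbbbbbbbbbbWWW
WW....WWWWWOOOOOOOO.......WWWWWWWWWWWWWWWWWWWWWWWWWWWWWWWWWWWWWWWWWWWWWWWWbbbbbbbbbbbbbbbbbbbbbbbbbbbbbbbbbbWW
```

Request:
step_arm(increments=[[0.5,0,0,-0.03,0],[0.5,0,0,-0.03,0],[0.5,0,0,-0.03,0],[0.5,0,0,0,0],[0.5,0,0,0,0]])

```text
time_s: 21.8
tcp_pos: [572.4, -98.5, 307.1]
eef_rot: [0.725, 0.688, 0.0, 0.0]
ft_force: [0.6, 0.3, -0.4]
width: 0.502
grip_force: 0.0
```

```bash
python3 -c "
from rig import robot
print(robot.finish_job())"
```

```text
the job is handed in; nothing more can be done
None
```

The job is handed in at about 22 s: the carrier's collar sits against the red stop with no gap visible, the pointer stands on the red line to within about 0.5 mm in the wrist image, the gripper is open and clear, and I moved none of the loose things; `finish_job()` gave back no verdict.

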